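# Magnetise the scribe and reach it up through the gap between the storage tiers

## Task

Washers have been lost on the ledge behind the storage tiers. Take the long steel scribe from its cradle, dip its tip into the magnetiser pot, then slant it tip-up through the gap between the tiers, under the drill bit rack and over the top edge of the back board, and finish still holding it there, motionless, with the tip in the air over the ledge and the scribe touching nothing but the gripper. Do not force the scribe against the tiers, do not push the pot about or tip it over, and leave the speed square, the hand drill and the washer box where they are.

Things in the scene. Friction and masses are not known exactly. Their poses are not given: they have to be found in the camera images.
- scribe_grip (a point): grip centre of the stainless steel scribe, a loose straight tool 260 mm long, 90 g; x axis along it to the tip. Grip: 12 x 12 mm square bar, 60 mm each way from this point; then a round shaft 6 mm in diameter to the point. Balances 5 to 20 mm from here towards the tip. It starts level in its cradle, axis 42 mm above the bench
- scribe_tip (a point): point of the scribe, 200 mm along +x from the grip centre, same axes
- cradle: fixed wooden cradle of the scribe, origin under its centre, x along the scribe: base 130 x 50 x 8 mm, two supports 10 mm thick 47 mm either side of the centre, with cheeks up to 44 mm above the bench and 1 mm play. The 84 mm between them is free for fingers; lift the scribe straight up
- pot_mouth (a point): centre of the mouth of the magnetiser pot, a loose dark steel round pot (0.45 kg) upright on the bench: outer diameter 72, inner 64 mm, rim 34 mm above the bench (this point), inner floor 28 mm lower. To be dipped, the tip goes some 14 mm below the rim for about half a second; tipped 35 degrees tip-down, the scribe clears the rim
- tiers: fixed unit: two grey stacks of storage tiers, gap 70 mm wide between. Origin on the bench at the middle of the gap's front; x level through the gap to the far side, y left, z up. Stacks: x 0 to 82 mm, y 35 to 135 mm to either side, 284 mm high. A back board closes the gap's rear (x 75 to 82 mm) up to 200 mm; behind it the ledge: x 82 to 190, y -60 to 60, top 170, rear lip 184 mm high
- rack_under (a point): middle of the underside of the drill bit rack, a bar across the gap's front: 200 mm above the bench, x 0 to 18 mm in the tiers' frame (same axes); bits on it up to 285 mm; open below it. A scribe slanting 26 degrees tip-up has 9 mm to spare below the bar and above the board if its axis passes 37 mm beyond this point at its height
- speed_square: loose yellow plastic triangular speed square, 180 mm, lying flat (18 mm high); leave alone
- crank_drill: loose red hand drill with crank, 345 mm long, 80 mm high, lying on the bench; leave alone
- washer_box: loose clip-lidded washer box, 84 x 124 x 38 mm; leave alone
Things that resemble listed ones, but are neither listed nor needed, are in the scene too. Of the things shaped like the part that bears pot_mouth, the dark steel one is meant.

How it is judged:
On the way:
1. the gripped scribe's tip is dipped into the pot, at least 8 mm below its rim (z of scribe_tip in the frame of pot_mouth between -0.034 and -0.008 m and horizontal distance between scribe_tip and pot_mouth below 0.032 m and contact force between scribe and the fingers above 1 N), for 0.2 s.
At the end, for the whole second after the job is handed in: scribe gripped, not touching the tiers, under 30 mm/s, slanting under the bit rack and over the back board: tip 10 to 108 mm behind the board, within 60 mm of the middle, above 203 mm; grip centre before the gap, within 60 mm of the middle, below 200 mm; pot upright (0.2 rad) (x of scribe_tip in the frame of tiers between 0.092 and 0.19 m and y of scribe_tip in the frame of tiers between -0.06 and 0.06 m and z of scribe_tip in the frame of tiers above 0.203 m and x of scribe_grip in the frame of tiers below 0 m and z of scribe_grip in the frame of tiers below 0.2 m and y of scribe_grip in the frame of tiers between -0.06 and 0.06 m and contact force between scribe and the fingers above 1 N and contact force between scribe and tiers below 0.1 N and linear speed of scribe below 0.03 m/s and angle between pot_mouth's own z axis and vertical below 0.2 rad); the arm keeps its last pose, push and grip.
It fails at once if the scribe is forced against the tiers unit with more than 12 N (contact force between scribe and tiers above 12 N).
It fails at once if the pot is pushed more than 30 mm or tipped more than 0.5 rad (distance of pot_mouth from where it was at the start of the episode above 0.03 m or angle between pot_mouth's own z axis and vertical above 0.5 rad).
It fails at once if the speed square, hand drill or washer box is moved more than 20 mm (distance of any of speed_square, crank_drill, washer_box from where it was at the start of the episode above 0.02 m).
It also fails if it takes over 53 s, if anything falls off the work surface, if the arm or the gripper's body presses on something with over 40 N, if the wrist force passes 120 N, or if a joint passes its speed limit or range.

## Robot

A 6-joint arm with a two-finger parallel gripper is mounted at the origin on the work surface. World frame = base frame: x ahead of the robot, y to its left, z up, the work surface at z = 0. Lengths are in m, angles in rad, forces in N, time in s.
With the tool pointing down it reaches from about 0.35 to 0.775 m from the base axis. Payload 5.5 kg.
Tool frame: the origin (TCP) lies between the finger pads; the fingertips stand 19 mm ahead of it and the grasp point (between the pads) is the TCP; z points along the fingers, x is the direction in which the jaws open and shut, and the axes are right-handed (so a half turn about z gives the same grasp; the last joint's range is limited). The gripper opens to 85 mm and grips with 20 to 120 N. Pads are 22 mm wide; open, the fingers measure 114 mm over their backs; the gripper's body (76 mm by 85 mm) begins 54 mm behind the grasp point. The pads swing forward as they close: fully open they stand 13 mm farther back than shut.
Start: joints at [-1.323, 0.313, 0.046, 1.304, 0, 1.431], TCP at [0.217, -0.532, 0.224] pointing down, gripper open.
Joint ranges: [-2.76, 2.76], [-0.86, 1.69], [-1.03, 1.26], [-2.2, 2.34], [-1.47, 1.5], [-3.14, 3.14]. Speed limits (rad/s): [2.57, 2.57, 3.14, 3.14, 3.14, 3.14].

## Interface

Orientations are given as a unit quaternion [w, x, y, z].
In Python, from workcell import env gives the robot as it stands. The module is installed in compiled form; this text tells all that it offers.
- The arm moves only by the tool carry_out, never from a script. Its argument "steps" is a list of rows, each a list of 7 numbers: the gripper command: -1 is shut, 1 is fully open, values between are in proportion, then the shift along the tool's x, y, z in m, then the turn, a rotation vector about the tool's x, y, z in rad. A call has 1 to 20 rows; each row shifts and turns the commanded pose from where the row before left it, along the tool's axes as they then stand; what a row does not reach is not made up. A row lasts 1/8 s, in which the tool goes at most 62.5 mm and 10.7 degrees, less where a joint would pass 70% of its speed; a pose out of reach is approached as far as the arm can. A call with a gripper value outside its range is refused whole. The fingers move at their own pace and stop on an object; "grip_force" is the grip in N (left out, the last holds). Time passes only in rows, so rows that do not move let the fingers close. It gives the time, the measured TCP pose, the force and the opening at its end, in the units of the state.
- env.get_state(): the state, without advancing time (a new reading comes with each control period).
- env.read_camera(name): name is "side" or "top" or "wrist"; returns a dict with "color" (384x512x3 uint8, red, green, blue), "K" (3x3 intrinsics, pixels), "dist" ([k1, k2, p1, p2, k3] as OpenCV has them; the pictures are not rectified), "R" (3x3) and "t" (3): a world point X has camera coordinates R X + t. Camera axes: x right, y down, z forward; pixel columns grow to the right and rows downward; lengths in m; the calibration is good to about 2 mm. A picture is of the moment at which its call begins. There is no depth.
- env.hand_in(): hands the job in, once; it reports no verdict.
The state is a dict: "clock": time; "joint_pos": joint angles; "qvel": joint speeds; "tau": joint torques, N m; "tcp_pos": TCP position; "orientation": TCP orientation; "wrist_force": force on the tool from outside, world axes, zero at the start; "ft_torque": the same for the moment, N m; "finger_gap": finger opening in m.
Only numpy, scipy, OpenCV 4.12 (cv2) and the standard library are available. Lean on these libraries where they do the work, as an engineer would, in place of code of your own. Each camera call takes 0.05 s, during which the arm holds its last target. There are 200 camera calls.

## Working session

There is one attempt and no reset: what is moved stays moved. The work goes in short steps, Python scripts to look and compute and a tool call to move; the robot and the scene stay as the last step left them, time stands still between calls to the robot, and variables do not carry over. Pictures are saved under pics/ and viewed, about 8 in all and at most 12, crops included, and the job is handed in when it is done.

Besides the shell and the picture viewer there is one more tool, called after "Request:" as name(argument=value, ...), one argument or row to a line, values as JSON. carry_out: Moves the arm, as the interface text tells. Its arguments: {"type":"object","properties":{"steps":{"type":"array","items":{"type":"array","items":{"type":"number"}}},"grip_force":{"type":"number"}},"required":["steps"]}

```bash
mkdir -p pics
cat > h.py <<'E'
import numpy as np, cv2
from workcell import env
from scipy.spatial.transform import Rotation as R
def shot(n,f):
    c=env.read_camera(n); cv2.imwrite(f,c["color"][:,:,::-1]); np.savez(f+'.npz',**c); return c
def ray(c,px):
    u=cv2.undistortPoints(np.array([[px]],float),c["K"],np.array(c["dist"],float))[0,0]
    d=c["R"].T@np.array([u[0],u[1],1]); o=-c["R"].T@c["t"]; return o,d
def atz(c,px,z):
    o,d=ray(c,px); return o+d*(z-o[2])/d[2]
def proj(c,X):
    X=np.atleast_2d(np.array(X,float))
    return cv2.projectPoints(X,cv2.Rodrigues(c["R"])[0],np.array(c["t"],float),c["K"],np.array(c["dist"],float))[0][:,0]
E
python3 - <<'E'
from h import *
for n in("top","side"):
    c=shot(n,f"pics/{n}0.png"); print(n,-c["R"].T@c["t"],c["R"][2],c["K"][0,0])
    cv2.imwrite(f"pics/{n}0b.png",cv2.resize(c["color"][:,:,::-1],(800,600)))
print(env.get_state())
E
```

```text
top [0.39708265 0.09569636 1.08364215] [ 0.17728233 -0.02114543 -0.98393285] 348.8558691588282
side [0.43504299 1.06338596 1.25912544] [ 0.09036299 -0.65144819 -0.75329263] 421.8312957234021
{'clock': 0.1, 'joint_pos': array([-1.32259337e+00,  3.13944778e-01,  4.51054372e-02,  1.30360206e+00,
        1.04661663e-05,  1.43121185e+00]), 'qvel': array([ 0.00201677, -0.00041506,  0.00550687,  0.00031344,  0.00044103,
       -0.0012955 ]), 'tau': array([ 1.49399359e-03, -4.81725168e+01,  2.99244958e+01,  1.26886839e-02,
       -2.42394763e-04, -6.87911594e-06]), 'tcp_pos': array([ 0.21731888, -0.53185193,  0.22269222]), 'orientation': array([-5.53086411e-04,  8.30102441e-01, -5.57610312e-01, -6.08840254e-04]), 'wrist_force': array([-0.086598  ,  0.37022262,  0.18247484]), 'ft_torque': array([-0.01745171,  0.00620774, -0.00213067]), 'finger_gap': 0.0851190303456581}
```

View pics/top0b.png

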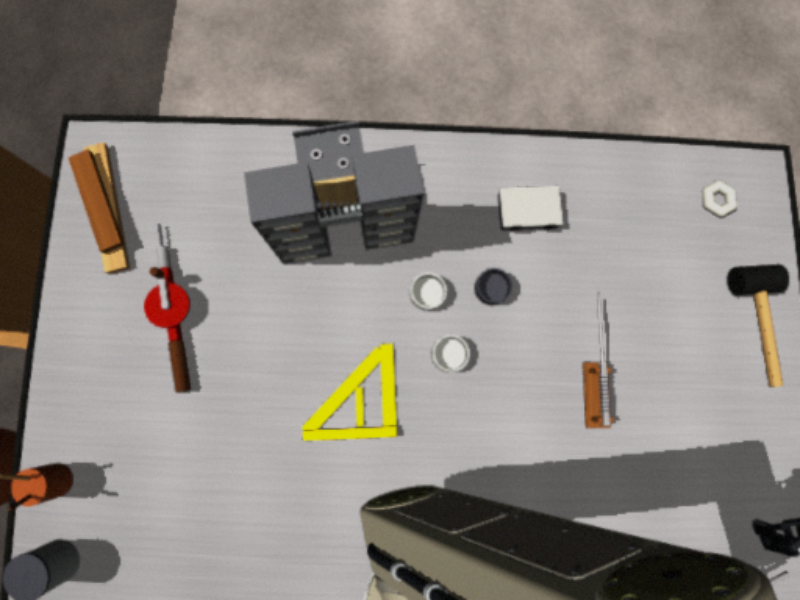

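View pics/side0b.png

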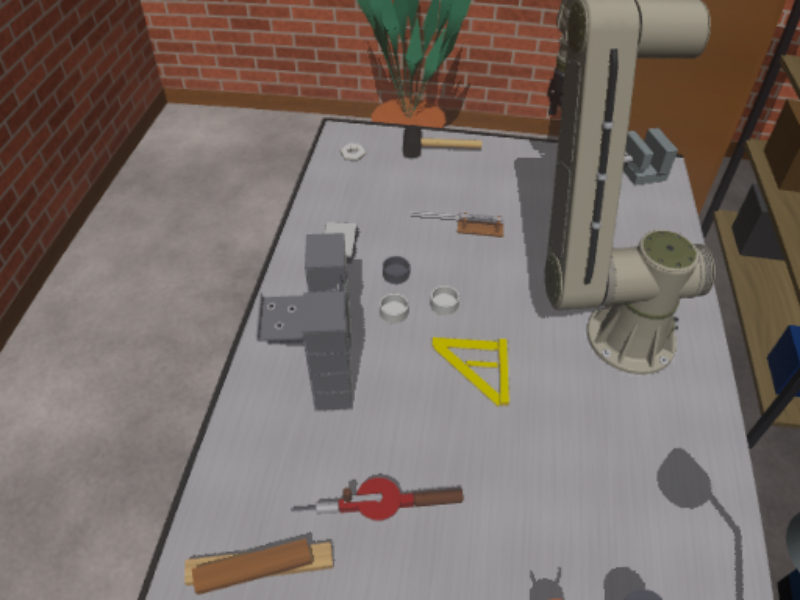

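The pictures show these candidates (top view, 800x600 pixels): three pots, dark at (494,287) and two light at (430,291) and (452,353). I choose the dark one. The only scribe is in the cradle at (597,395), with its tip at about (600,293). The tiers are around (335,200). Next is a close crop.

Run:
```python
import cv2,numpy as np
t=cv2.imread('pics/top0.png')
a=cv2.resize(t[180:280,345:412],None,fx=6,fy=6,interpolation=cv2.INTER_CUBIC) # 402x600
b=cv2.resize(t[75:175,153:283],None,fx=3,fy=3,interpolation=cv2.INTER_CUBIC) # 390x300
p=cv2.resize(t[160:210,285:350],None,fx=6,fy=6,interpolation=cv2.INTER_CUBIC) #390x300
cv2.imwrite('pics/c1.png',np.hstack([a,np.vstack([b,p])]))
```

```text
(no output)
```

View pics/c1.png

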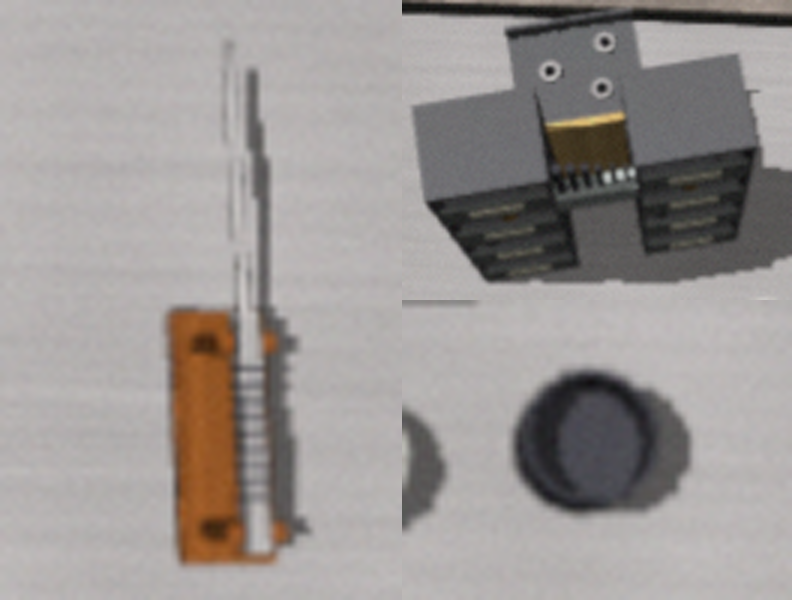

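```bash
cat > m.py <<'E'
from h import *
from scipy.optimize import least_squares
c=dict(np.load('pics/top0.png.npz')); s=dict(np.load('pics/side0.png.npz'))
f=lambda x,y,k,ox,oy:((x+.5)/k-.5+ox,(y+.5)/k-.5+oy)
tip=atz(c,f(229,42,6,345,180),.042); end=atz(c,f(257,553,6,345,180),.045)
print('tip',tip,'end',end,'len',np.linalg.norm((tip-end)[:2]),'yaw',np.degrees(np.arctan2(*(tip-end)[1::-1])))
for q in[(183,140),(113,140),(253,140),(183,70),(183,210)]: print('pot',atz(c,f(*q,6,285,160),.034))
print('pot side',atz(s,(397*.64-.2,265*.64-.2),.034))
P=np.array([[0,.135,.284],[0,-.135,.284],[.082,.135,.284],[.082,-.135,.284],[.19,.06,.184],[.19,-.06,.184]])
Q=np.array([f(x-402,y,3,153,75) for x,y in[(428,200),(757,148),(413,107),(740,55),(508,32),(632,12)]])
def W(p,P):
    return np.c_[P[:,:2]@np.array([[np.cos(p[2]),np.sin(p[2])],[-np.sin(p[2]),np.cos(p[2])]])+p[:2],P[:,2]]
r=least_squares(lambda p:(proj(c,W(p,P))-Q).ravel(),[.6,.15,.1]); print('tiers',r.x,r.fun.round(1))
E
python3 m.py
python3 - <<'E'
import sys; sys.path.insert(0,'.')
from h import *
s=dict(np.load('pics/side0.png.npz'));i=s["color"][:,:,::-1]
a=cv2.resize(i[140:265,155:235],None,fx=4.8,fy=4.8,interpolation=cv2.INTER_CUBIC)
b=cv2.resize(i[125:185,240:330],None,fx=4.5,fy=4.5,interpolation=cv2.INTER_CUBIC)
h=np.zeros((600,a.shape[1]+b.shape[1],3),np.uint8);h[:,:a.shape[1]]=a;h[:b.shape[0],a.shape[1]:]=b;print(a.shape,b.shape)
cv2.imwrite('pics/c2.png',h)
E
```

```text
tip [ 0.59998602 -0.32835915  0.042     ] end [ 0.34231617 -0.33351719  0.045     ] len 0.25772147383190014 yaw 1.1467940136395287
pot [ 0.60566417 -0.11802575  0.034     ]
pot [ 0.60439183 -0.08176834  0.034     ]
pot [ 0.6069441  -0.15444129  0.034     ]
pot [ 0.64257762 -0.11812408  0.034     ]
pot [ 0.56920215 -0.11795845  0.034     ]
pot side [ 0.60255516 -0.12316976  0.034     ]
tiers [0.66906916 0.16988849 0.20597822] [-0.9  1.1  0.8  0.3 -0.   0.2  0.2  0.2 -0.7 -1.1  0.6 -1.1]
(600, 384, 3) (270, 405, 3)
```

View pics/c2.png

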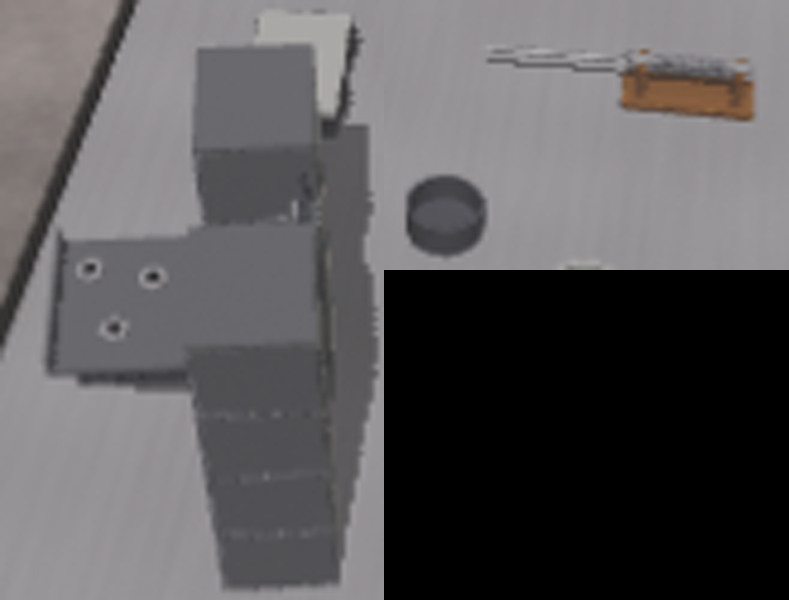

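```bash
cat >> m.py <<'E'
print('----')
print('pot side',atz(s,f(62,204,4.5,240,125),.034),atz(s,f(22,206,4.5,240,125),.034),atz(s,f(102,206,4.5,240,125),.034))
print('side tip',atz(s,f(487-384,48,4.5,240,125),.042))
P2=np.array([[.082,-.135,.284],[0,-.135,.284],[0,-.035,.284],[.082,-.035,.284],[0,.135,.284],[.082,.135,.284],[.19,.06,.184],[.19,-.06,.184]])
Q2=np.array([f(x,y,4.8,155,140) for x,y in[(197,47),(313,45),(315,147),(194,150),(316,345),(190,348),(48,370),(60,232)]])
r2=least_squares(lambda p:(proj(s,W(p,P2))-Q2).ravel(),[.6,.15,.1]); print('tiers side',r2.x,r2.fun.round(1))
r=least_squares(lambda p:np.r_[(proj(s,W(p,P2))-Q2).ravel(),(proj(c,W(p,P))-Q).ravel()],[.6,.15,.1]); print('joint',r.x)
E
python3 m.py | sed -n '/----/,$p'
```

```text
----
pot side [ 0.60406677 -0.119811    0.034     ] [ 0.63924745 -0.11176218  0.034     ] [ 0.5681273  -0.12290866  0.034     ]
side tip [ 0.59501248 -0.32737787  0.042     ]
tiers side [0.66687784 0.17298285 0.2189394 ] [ 0.   0.7  0.1  0.   0.2 -0.1 -0.   0.5  1.1 -0.2 -0.4  0.5 -0.4 -1.3
 -0.6 -0. ]
joint [0.66823795 0.17072593 0.21056395]
```

I measured the scribe axis at yaw 1.1° with its grip centre at (0.400,-0.332), and its length of 258 mm fits the given 260. The pot mouth is at (0.605,-0.119), and its 73 mm diameter fits too. The tiers are at (0.668,0.171), yaw about 0.21, and both views agree to a few mm. I'll go above the grip.

Request:
carry_out(
  steps=[
    [1,0,0,0,0,0,0.1225],
    [1,0,0,0,0,0,0.1225],
    [1,0,0,0,0,0,0.1225],
    [1,-0.0245,-0.0234,0.0113,0,0,0],
    [1,-0.0245,-0.0234,0.0113,0,0,0],
    [1,-0.0245,-0.0234,0.0113,0,0,0],
    [1,-0.0245,-0.0234,0.0113,0,0,0],
    [1,-0.0245,-0.0234,0.0113,0,0,0],
    [1,-0.0245,-0.0234,0.0113,0,0,0],
    [1,-0.0245,-0.0234,0.0113,0,0,0],
    [1,-0.0245,-0.0234,0.0113,0,0,0],
    [1,0,0,0,0,0,0],
    [1,0,0,0,0,0,0],
  ],
  grip_force=60,
)

```text
clock: 1.72
tcp_pos: [0.4005, -0.3327, 0.1331]
orientation: [0.0, 0.714, -0.7, -0.0]
wrist_force: [-0.4, -0.3, -0.3]
finger_gap: 0.0851
```

Run:
```python
from h import *
c=shot("wrist","pics/w1.png"); g=np.array([.4,-.332,.042]);d=np.array([np.cos(.02),np.sin(.02),0])
i=cv2.resize(c["color"][:,:,::-1],(768,576)).copy()
for k in(-.06,0,.06,.2):
    p=proj(c,g+k*d)[0]; print(k,p); cv2.circle(i,tuple((p*1.5).astype(int)),4,(0,255,0),1)
cv2.imwrite("pics/w1b.png",i); s=env.get_state(); print(s["tcp_pos"],R.from_quat(s["orientation"],scalar_first=True).as_matrix())
```

```text
-0.06 [259.89345646 269.60320972]
0 [259.83538486 198.77933164]
0.06 [259.78158778 117.72519163]
0.2 [ 259.71214673 -111.65500465]
[ 0.40036664 -0.33314523  0.13325998] [[ 1.98195423e-02 -9.99803572e-01 -5.64095662e-05]
 [-9.99803472e-01 -1.98195147e-02 -4.52897246e-04]
 [ 4.51690274e-04  6.53746962e-05 -9.99999896e-01]]
```

View pics/w1b.png

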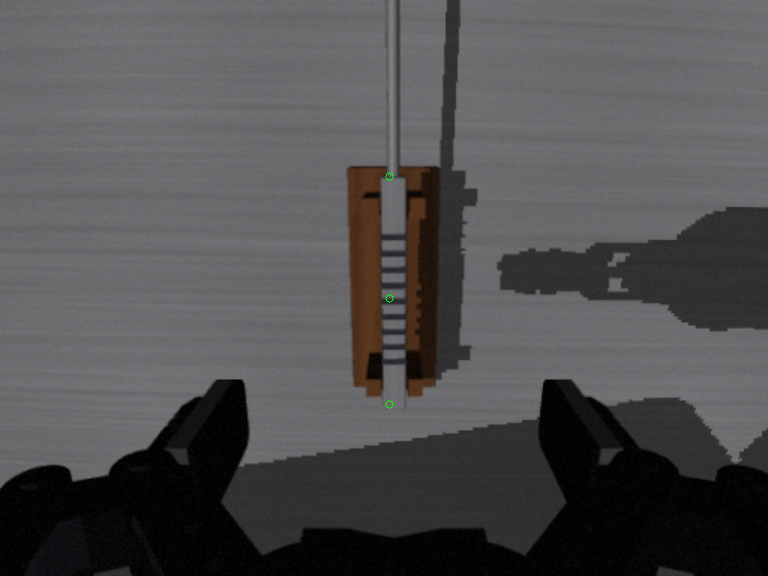

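The wrist view shows the grip at column 394, about 2.5 mm towards -y of my estimate. The bar ends, at rows 178 and 408, match in x. I'll correct for that, go down and grip.

Request:
carry_out(
  steps=[
    [1,0.0015,0,0.015,0,0,0],
    [1,0,0,0.02,0,0,0],
    [1,0,0,0.02,0,0,0],
    [1,0,0,0.02,0,0,0],
    [1,0,0,0.0165,0,0,0],
    [1,0,0,0,0,0,0],
    [-1,0,0,0,0,0,0],
    [-1,0,0,0,0,0,0],
    [-1,0,0,0,0,0,0],
    [-1,0,0,0,0,0,0],
    [-1,0,0,0,0,0,0],
    [-1,0,0,0,0,0,0],
    [-1,0,0,0,0,0,0],
    [-1,0,0,0,0,0,0],
  ],
  grip_force=80,
)

```text
clock: 3.52
tcp_pos: [0.4006, -0.3341, 0.0416]
orientation: [0.0, 0.714, -0.7, 0.0]
wrist_force: [0.0, -0.0, -0.5]
finger_gap: -0.0003
```

The fingers shut completely, so the scribe isn't between them. I'll look.

Run:
```python
from h import *
c=shot("wrist","pics/w2.png"); t=shot("top","pics/t2.png"); s=shot("side","pics/s2.png")
a=cv2.resize(c["color"],(480,360)); 
b=cv2.resize(t["color"][175:285,340:420],None,fx=4,fy=4)[:,:320]
d=cv2.resize(s["color"][115:175,250:340],None,fx=4,fy=4)[:,:360]
h=np.zeros((600,800,3),np.uint8); h[:360,:480]=a; h[:440,480:800]=b; h[360:600,:360]=d
cv2.imwrite("pics/m2.png",h[:,:,::-1]); print(env.get_state())
```

```text
{'clock': 3.675, 'joint_pos': array([-8.49009624e-01,  3.40875840e-01, -3.89485532e-01,  8.40413334e-01,
       -2.26141562e-05,  2.27228972e+00]), 'qvel': array([-0.00115945, -0.00091369,  0.00076744, -0.00014305, -0.00068678,
        0.00218801]), 'tau': array([ 3.87481021e-03, -4.46654427e+01,  2.49538296e+01,  1.17043717e-03,
       -2.44385069e-05, -3.12128307e-06]), 'tcp_pos': array([ 0.40064559, -0.33408982,  0.04159159]), 'orientation': array([ 1.20729807e-05,  7.14245028e-01, -6.99895735e-01,  9.94795604e-06]), 'wrist_force': array([ 0.49325449, -0.17507147, -0.31468482]), 'ft_torque': array([0.00717949, 0.04965069, 0.02094299]), 'finger_gap': 5.468961569120973e-05}
```

View pics/m2.png

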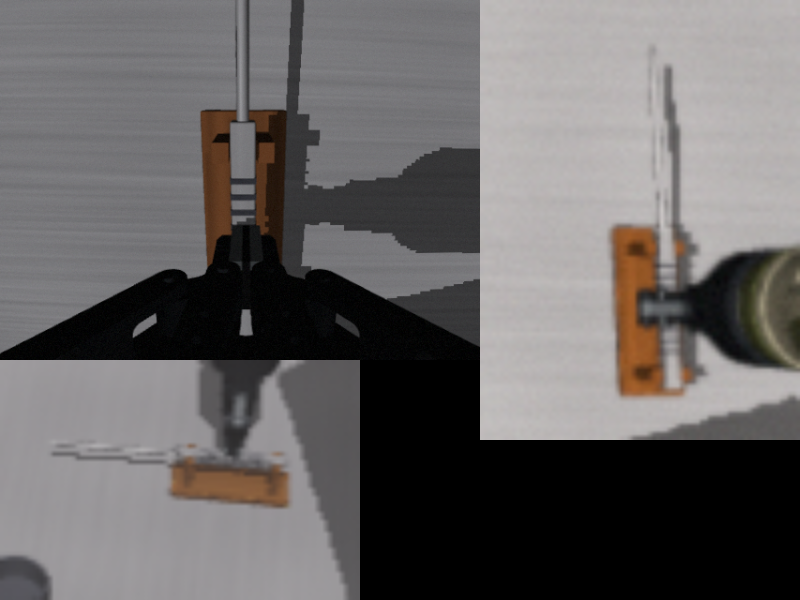

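The fingers look shut just above or at the bar. I'll project the TCP and the fingertip point into these pictures to see their true height.

Run:
```python
from h import *
s=dict(np.load('pics/s2.png.npz'));t=dict(np.load('pics/t2.png.npz'));w=dict(np.load('pics/w2.png.npz'))
T=np.array([.4006,-.3341,.0416])
i=[]
a=cv2.resize(s["color"][115:165,270:330],None,fx=10,fy=10,interpolation=cv2.INTER_CUBIC)[:,:400]
h=np.zeros((500,800,3),np.uint8)
a=cv2.resize(s["color"][110:165,275:325],None,fx=8,fy=8,interpolation=cv2.INTER_CUBIC)
b=cv2.resize(t["color"][230:280,365:415],None,fx=8,fy=8,interpolation=cv2.INTER_CUBIC)
for z,col in((.0226,(255,0,0)),(.0416,(0,255,0)),(.06,(0,0,255)),(.08,(255,0,255))):
    X=[T[0],T[1],z]
    for im,c,o in((a,s,(275,110)),(b,t,(365,230))):
        p=((proj(c,X)[0]-o+.5)*8).astype(int); print(z,p,proj(w,X)); cv2.circle(im,tuple(p),5,col,2)
h[:440,:400]=a; h[:400,400:]=b; cv2.imwrite("pics/m3.png",h[:,:,::-1])
```

```text
0.0226 [256 262] [[260.45595793 236.04636416]]
0.0226 [157 179] [[260.45595793 236.04636416]]
0.0416 [260 236] [[260.31330533 251.20935162]]
0.0416 [177 179] [[260.31330533 251.20935162]]
0.06 [263 210] [[260.14243373 269.40918319]]
0.06 [196 179] [[260.14243373 269.40918319]]
0.08 [267 182] [[259.90527999 294.73780022]]
0.08 [219 179] [[259.90527999 294.73780022]]
```

View pics/m3.png

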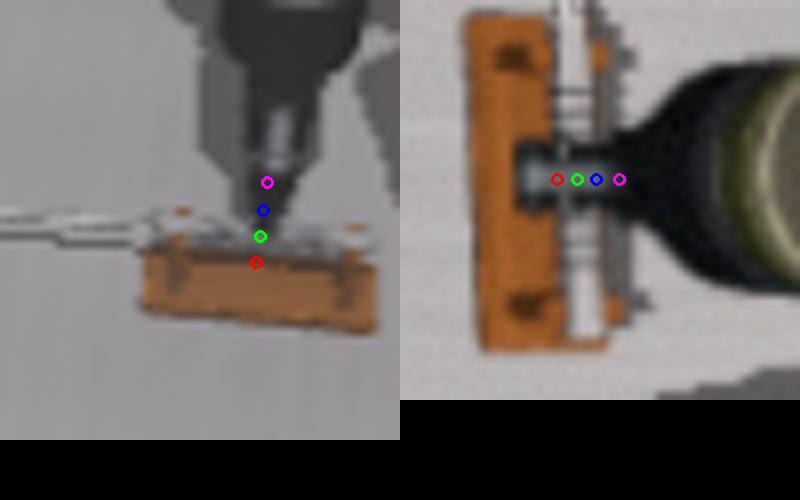

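Run:
```python
from h import *
w1=dict(np.load('pics/w1.png.npz'));w=dict(np.load('pics/w2.png.npz'))
Rm=R.from_quat([0,.714,-.7,0],scalar_first=True).as_matrix(); T1=np.array([.40037,-.33314,.13326]);T2=np.array([.4006,-.3341,.0416])
for dz in(-.03,-.02,-.013,0,.006,.019):
  for n,c,T,hx in(("open",w1,T1,.0425),("shut",w,T2,.0)):
    print(dz,n,[proj(c,T+Rm@np.array([x,y,dz]))[0].round(0) for x,y in((hx,-.011),(-hx,-.011),(hx,.011))])
a=w["color"][200:384,190:330]; a=cv2.convertScaleAbs(a,alpha=3,beta=10); a=cv2.resize(a,None,fx=3.2,fy=3.2,interpolation=cv2.INTER_CUBIC)
cv2.imwrite("pics/m4.png",a[:,:,::-1])
```

```text
-0.03 open [array([367., 259.]), array([155., 259.]), array([362., 306.])]
-0.03 shut [array([260., 259.]), array([260., 259.]), array([260., 306.])]
-0.02 open [array([360., 249.]), array([162., 248.]), array([355., 293.])]
-0.02 shut [array([260., 248.]), array([260., 248.]), array([260., 293.])]
-0.013 open [array([355., 242.]), array([167., 242.]), array([351., 285.])]
-0.013 shut [array([260., 242.]), array([260., 242.]), array([260., 285.])]
0 open [array([348., 231.]), array([174., 231.]), array([345., 271.])]
0 shut [array([260., 231.]), array([260., 231.]), array([260., 271.])]
0.006 open [array([345., 226.]), array([177., 226.]), array([342., 265.])]
0.006 shut [array([260., 226.]), array([260., 226.]), array([260., 265.])]
0.019 open [array([340., 217.]), array([183., 217.]), array([337., 254.])]
0.019 shut [array([260., 217.]), array([260., 217.]), array([260., 254.])]
```

View pics/m4.png

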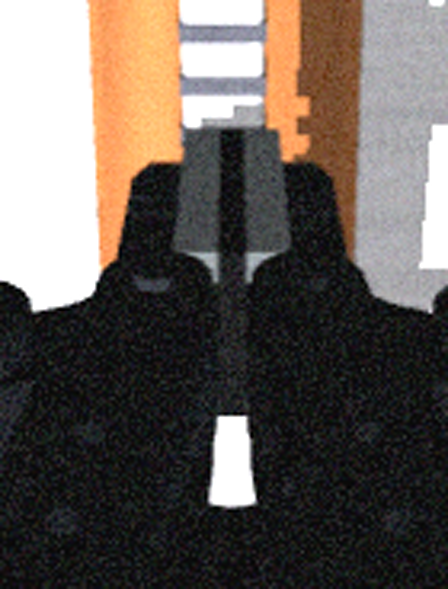

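The reported TCP sits about 30 mm beyond where the pads really are. The shut fingertips are at about z=0.053, just above the bar. In the open picture they are about 20 mm behind the TCP, and in the shut one about 11 mm. So I'll open, go 29 mm deeper with the force watched, and use a grasp point 30 mm behind the TCP from here on.

Request:
carry_out(
  steps=[
    [1,0,0,0,0,0,0],
    [1,0,0,0,0,0,0],
    [1,0,0,0,0,0,0],
    [1,0,0,0,0,0,0],
    [1,0,0,0,0,0,0],
    [1,0,0,0,0,0,0],
    [1,0,0,0.01,0,0,0],
    [1,0,0,0.01,0,0,0],
    [1,0,0,0.009,0,0,0],
    [1,0,0,0,0,0,0],
    [1,0,0,0,0,0,0],
  ],
)

```text
clock: 5.05
tcp_pos: [0.4007, -0.3341, 0.0125]
orientation: [0.0, 0.714, -0.7, -0.0]
wrist_force: [0.1, 0.4, 0.1]
finger_gap: 0.0855
```

Request:
carry_out(
  steps=[
    [-1,0,0,0,0,0,0],
    [-1,0,0,0,0,0,0],
    [-1,0,0,0,0,0,0],
    [-1,0,0,0,0,0,0],
    [-1,0,0,0,0,0,0],
    [-1,0,0,0,0,0,0],
    [-1,0,0,0,0,0,0],
    [-1,0,0,0,0,0,0],
  ],
)

```text
clock: 6.05
tcp_pos: [0.4007, -0.3339, 0.0129]
orientation: [-0.0, 0.714, -0.7, 0.0]
wrist_force: [0.2, 2.9, 5.9]
finger_gap: 0.0106
```

Request:
carry_out(
  steps=[
    [-1,0,0,-0.015,0,0,0],
    [-1,0,0,-0.025,0,0,0],
    [-1,0,0,-0.03,0,0,0],
    [-1,0,0,-0.035,0,0,0],
    [-1,0,0,-0.035,0,0,0],
    [-1,0,0,-0.03,0,0,0],
    [-1,-0.0264,-0.0034,0,0,0,0],
    [-1,-0.0264,-0.0034,0,0,0,0],
    [-1,-0.0264,-0.0034,0,0,0,0],
    [-1,-0.0264,-0.0034,0,0,0,0],
    [-1,-0.0264,-0.0034,0,0,0,0],
    [-1,-0.0264,-0.0034,0,0,0,0],
    [-1,-0.0264,-0.0034,0,0,0,0],
    [-1,-0.0264,-0.0034,0,0,0,0],
    [-1,0,0,0,-0.153,0,0],
    [-1,0,0,0,-0.153,0,0],
    [-1,0,0,0,-0.153,0,0],
    [-1,0,0,0,-0.152,0,0],
    [-1,0,0,0,0,0,0],
    [-1,0,0,0,0,0,0],
  ],
)

```text
clock: 8.55
tcp_pos: [0.4238, -0.1225, 0.183]
orientation: [0.214, 0.681, -0.668, -0.21]
wrist_force: [0.2, -0.7, -0.8]
finger_gap: 0.0106
```

```bash
cat > look.py <<'E'
import sys
from h import *
n,L=sys.argv[1],float(sys.argv[2])
s=env.get_state();Rm=R.from_quat(s["orientation"],scalar_first=True).as_matrix();T=s["tcp_pos"]
G=T+Rm@[0,0,-L];tip=G-.2*Rm[:,1]; print('T',T,'G',G,'tip',tip,'gap',s["finger_gap"],'q',s["joint_pos"].round(2)); print(Rm.round(3))
h=np.zeros((384,800,3),np.uint8)
M=(G+tip)/2
for k,cn in enumerate(("top","side")):
    c=shot(cn,f"pics/{n}{cn}.png"); p=proj(c,tip)[0]; o=np.clip((p-[50,48]).astype(int),0,[412,288])
    a=cv2.resize(c["color"][o[1]:o[1]+96,o[0]:o[0]+100],None,fx=4,fy=4,interpolation=cv2.INTER_CUBIC)
    print(cn,'origin',o)
    for X,col in((tip,(0,255,0)),(G,(255,0,0)),(G-.06*Rm[:,1],(255,0,0)),([.605,-.119,.034],(0,0,255))):
        q=((proj(c,X)[0]-o+.5)*4).astype(int); print(q); cv2.circle(a,tuple(map(int,q)),4,col,1)
    h[:,400*k:400*k+400]=a
cv2.imwrite(f"pics/{n}.png",h[:,:,::-1])
E
python3 look.py d1 .030
```

```text
T [ 0.42377215 -0.12254965  0.1829603 ] G [ 0.44092339 -0.12218912  0.20757137] tip [ 0.60496436 -0.11890493  0.09320454] gap 0.010559946904035243 q [-0.33  0.58  0.17  1.74 -0.2   2.85]
[[ 0.02  -0.82  -0.572]
 [-1.    -0.016 -0.012]
 [ 0.     0.572 -0.82 ]]
top origin [269 131]
[203 195]
[248 414]
[233 342]
[187 210]
side origin [203 111]
[202 196]
[378 125]
[323 147]
[202 238]
```

View pics/d1.png

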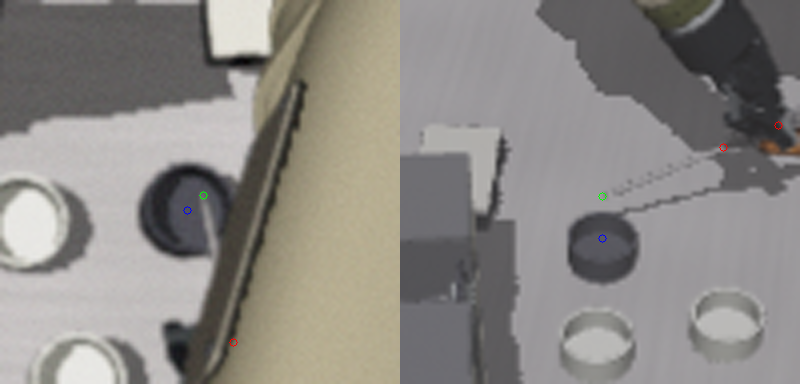

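The projections match the images: the tip is at (204,200) in the top crop against (203,195) predicted. Now the dip.

Request:
carry_out(
  steps=[
    [-1,0,-0.0066,-0.0046,0,0,0],
    [-1,0,-0.0084,0.012,0,0,0],
    [-1,0,-0.0084,0.012,0,0,0],
    [-1,0,-0.0084,0.012,0,0,0],
    [-1,0,-0.0084,0.012,0,0,0],
    [-1,0,-0.0084,0.012,0,0,0],
    [-1,0,0,0,0,0,0],
    [-1,0,0,0,0,0,0],
    [-1,0,0,0,0,0,0],
    [-1,0,0,0,0,0,0],
    [-1,0,0,0,0,0,0],
    [-1,0,0,0,0,0,0],
  ],
)

```text
clock: 10.15
tcp_pos: [0.4316, -0.1223, 0.1094]
orientation: [0.215, 0.681, -0.668, -0.21]
wrist_force: [0.1, 1.0, -1.9]
finger_gap: 0.0107
```

```bash
python3 look.py d2 .030
```

```text
T [ 0.43162799 -0.12225169  0.10944683] G [ 0.448829   -0.12189874  0.13402325] tip [ 0.61263851 -0.11859439  0.01932572] gap 0.010684721193063282 q [-0.32  0.65  0.1   1.6  -0.19  2.86]
[[ 0.02  -0.819 -0.573]
 [-1.    -0.017 -0.012]
 [ 0.     0.573 -0.819]]
top origin [264 133]
[203 196]
[241 399]
[229 332]
[207 202]
side origin [201 124]
[202 195]
[372 129]
[319 150]
[210 186]
```

View pics/d2.png

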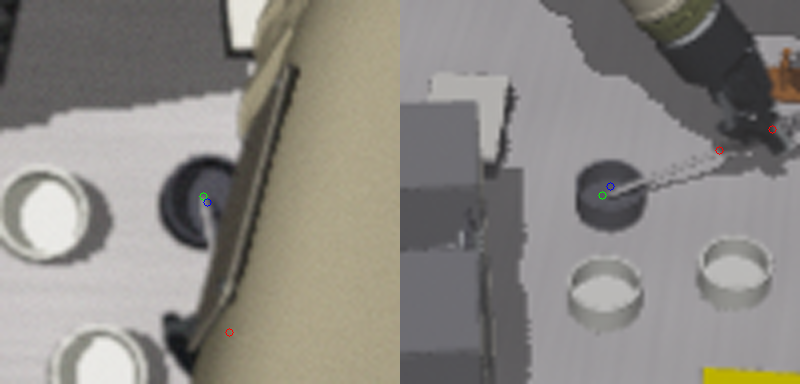

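The tip is in the pot and the pot stands. The visible tip is about 3–4 mm short of the model along the axis, so the dip is about 12 mm deep. I'll go 3 mm deeper briefly, then lift out and tilt to 26° tip-up. I'll yaw to 0.41 rad, slightly skewed in the gap, to keep joint 6 inside its range.

Request:
carry_out(
  steps=[
    [-1,0,-0.0017,0.0025,0,0,0],
    [-1,0,0,0,0,0,0],
    [-1,0,0,0,0,0,0],
    [-1,0,0,0,0,0,0],
    [-1,0,0.0143,-0.0205,0,0,0],
    [-1,0,0.0143,-0.0205,0,0,0],
    [-1,0,0.0143,-0.0205,0,0,0],
    [-1,0,0.0143,-0.0205,0,0,0],
    [-1,0,0.0143,-0.0205,0,0,0],
    [-1,0,0.0143,-0.0205,0,0,0],
    [-1,0,0,0,0.1527,0,0],
    [-1,0,0,0,0.1527,0,0],
    [-1,0,0,0,0.1527,0,0],
    [-1,0,0,0,0.1527,0,0],
    [-1,0,0,0,0,0,-0.13],
    [-1,0,0,0,0,0,-0.13],
    [-1,0,0,0,0,0,-0.13],
    [-1,0,0,0,0.1513,0,0],
    [-1,0,0,0,0.1513,0,0],
    [-1,0,0,0,0.1513,0,0],
  ],
)

```text
clock: 12.75
tcp_pos: [0.4317, -0.1219, 0.2569]
orientation: [-0.19, 0.815, -0.533, 0.125]
wrist_force: [-0.5, -0.7, -0.8]
finger_gap: 0.0105
```

```bash
cat > plan.py <<'E'
from h import *
import sys
s=env.get_state();Rm=R.from_quat(s["orientation"],scalar_first=True).as_matrix();T=s["tcp_pos"]
print('T',T,'d',-Rm[:,1],'q',s["joint_pos"].round(2),'gap',s["finger_gap"],'F',s["wrist_force"])
th=.2106;Q=R.from_euler('z',th).as_matrix();O=np.array([.668,.171,0])
d=-Rm[:,1]; dt=Q.T@d
G=T+Rm@[0,0,-.030]; print('G tiers',Q.T@(G-O),'tip tiers(197)',Q.T@(G+.197*d-O),'dt',dt)
F=O+Q@(np.array([.037,0,.2])-dt*.099/dt[0])
for n,X in(('final',F),('pre',F-.16*d)):
    print(n,X,'tool shift',(Rm.T@(X-G)).round(4))
E
python3 plan.py
```

```text
T [ 0.43165993 -0.12187209  0.25685768] d [0.82176863 0.35900886 0.44250306] q [-0.75 -0.17 -0.49  1.06  0.42  2.02] gap 0.010494200099814312 F [-0.45997887 -0.65035202 -0.819317  ]
G tiers [-0.30536088 -0.23959241  0.28376064] tip tiers(197) [-0.1322645  -0.20427252  0.37093374] dt [0.87866181 0.17928879 0.44250306]
final [0.61159274 0.13828472 0.15014259] tool shift [-0.1668 -0.194   0.2444]
pre [0.48010976 0.0808433  0.0793421 ] tool shift [-0.1668 -0.034   0.2444]
```

Request:
carry_out(
  steps=[
    [-1,-0.0209,-0.0043,0.0306,0,0,0],
    [-1,-0.0209,-0.0043,0.0306,0,0,0],
    [-1,-0.0209,-0.0043,0.0306,0,0,0],
    [-1,-0.0209,-0.0043,0.0306,0,0,0],
    [-1,-0.0209,-0.0043,0.0306,0,0,0],
    [-1,-0.0209,-0.0043,0.0306,0,0,0],
    [-1,-0.0209,-0.0043,0.0306,0,0,0],
    [-1,-0.0205,-0.0039,0.0302,0,0,0],
    [-1,0,0,0,0,0,0],
    [-1,0,0,0,0,0,0],
  ],
)

```text
clock: 14.0
tcp_pos: [0.4915, 0.0854, 0.0519]
orientation: [-0.188, 0.815, -0.534, 0.123]
wrist_force: [-0.5, -0.1, -0.3]
finger_gap: 0.0108
```

```bash
python3 plan.py
python3 - <<'E'
from h import *
s=env.get_state();Rm=R.from_quat(s["orientation"],scalar_first=True).as_matrix();G=s["tcp_pos"]+Rm@[0,0,-.030];d=-Rm[:,1]
h=np.zeros((600,800,3),np.uint8)
for k,(n,w) in enumerate((("top",133),("side",133))):
    c=shot(n,f"pics/e{n}.png"); o=np.array([150,70]) if n=="top" else np.array([150,135])
    a=cv2.resize(c["color"][o[1]:o[1]+180,o[0]:o[0]+120],None,fx=3.3333,fy=3.3333,interpolation=cv2.INTER_CUBIC)[:600,:400].copy()
    for X,col in((G,(255,0,0)),(G+.06*d,(255,0,0)),(G+.2*d,(0,255,0)),(G+.197*d,(0,255,0)),(G-.06*d,(255,0,0))):
        q=((proj(c,X)[0]-o+.5)*3.3333); print(n,q.round()); cv2.circle(a,tuple(map(int,q)),4,col,1)
    h[:a.shape[0],400*k:400*k+a.shape[1]]=a
cv2.imwrite("pics/e.png",h[:,:,::-1])
E
```

```text
T [0.49146842 0.08543334 0.05186292] d [0.8242504  0.35893285 0.43792521] q [-0.13  0.03 -0.89  0.25  0.23  2.64] gap 0.010849464383284933 F [-0.48092597 -0.10202619 -0.26693532]
G tiers [-0.20339613 -0.04937495  0.07883326] tip tiers(197) [-0.02982478 -0.0141719   0.16510453] dt [0.88107286 0.17869566 0.43792521]
final [0.61156725 0.13840395 0.1507934 ] tool shift [-0.0006 -0.1613 -0.0015]
pre [0.47968719 0.08097469 0.08072537] tool shift [-0.0006 -0.0013 -0.0015]
top [335. 504.]
top [312. 442.]
top [255. 289.]
top [256. 293.]
top [357. 563.]
side [432. 232.]
side [386. 226.]
side [269. 212.]
side [271. 212.]
side [477. 238.]
```

View pics/e.png

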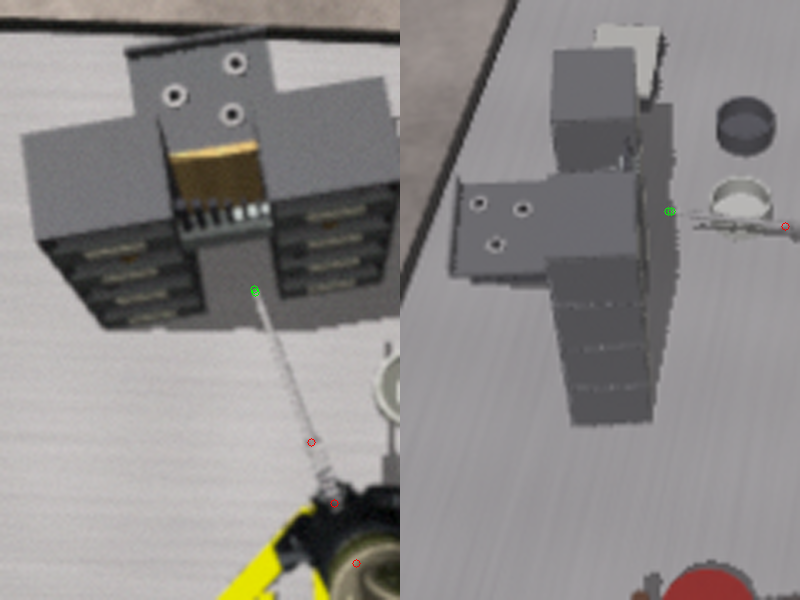

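The view shows the scribe at the mouth of the gap and lying on the predicted line: tip at about (257,293) in the top crop, and the side line matches within 1 px. I'll insert along the axis, halfway first.

Request:
carry_out(
  steps=[
    [-1,-0.0006,-0.0013,-0.0015,0,0,0],
    [-1,0,-0.01,0,0,0,0],
    [-1,0,-0.01,0,0,0,0],
    [-1,0,-0.01,0,0,0,0],
    [-1,0,-0.01,0,0,0,0],
    [-1,0,-0.01,0,0,0,0],
    [-1,0,-0.01,0,0,0,0],
    [-1,0,-0.01,0,0,0,0],
    [-1,0,-0.01,0,0,0,0],
    [-1,0,0,0,0,0,0],
    [-1,0,0,0,0,0,0],
  ],
)

```text
clock: 15.48
tcp_pos: [0.5572, 0.1151, 0.0881]
orientation: [-0.188, 0.815, -0.534, 0.123]
wrist_force: [-0.6, 0.1, -1.1]
finger_gap: 0.0107
```

```bash
python3 plan.py
```

```text
T [0.55723906 0.11511322 0.08812692] d [0.82460715 0.35858268 0.4375403 ] q [-0.04  0.1  -0.71  0.36  0.19  2.73] gap 0.0107496866202094 F [-0.57868592  0.09719518 -1.06572433]
G tiers [-0.13286052 -0.03410922  0.11510289] tip tiers(197) [0.04076514 0.00101167 0.20129833] dt [0.88134852 0.17827864 0.4375403 ]
final [0.61155615 0.1384559  0.15085203] tool shift [ 0.0002 -0.0806 -0.0005]
pre [0.479619   0.08108267 0.08084558] tool shift [ 0.0002  0.0794 -0.0005]
```

Request:
carry_out(
  steps=[
    [-1,0,-0.01,0,0,0,0],
    [-1,0,-0.01,0,0,0,0],
    [-1,0,-0.01,0,0,0,0],
    [-1,0,-0.01,0,0,0,0],
    [-1,0,-0.01,0,0,0,0],
    [-1,0,-0.01,0,0,0,0],
    [-1,0,-0.01,0,0,0,0],
    [-1,0,-0.0105,0,0,0,0],
    [-1,0,0,0,0,0,0],
    [-1,0,0,0,0,0,0],
    [-1,0,0,0,0,0,0],
    [-1,0,0,0,0,0,0],
  ],
)

```text
clock: 16.98
tcp_pos: [0.6237, 0.1439, 0.1235]
orientation: [-0.188, 0.815, -0.534, 0.123]
wrist_force: [-0.5, 0.4, -1.5]
finger_gap: 0.0106
```

```bash
python3 plan.py
python3 - <<'E'
from h import *
s=env.get_state();Rm=R.from_quat(s["orientation"],scalar_first=True).as_matrix();G=s["tcp_pos"]+Rm@[0,0,-.030];d=-Rm[:,1]
h=np.zeros((480,800,3),np.uint8)
for k,n in enumerate(("top","side")):
    c=shot(n,f"pics/g{n}.png"); o=np.array([160,70]) if n=="top" else np.array([155,140])
    a=cv2.resize(c["color"][o[1]:o[1]+96,o[0]:o[0]+80],None,fx=5,fy=5,interpolation=cv2.INTER_CUBIC)
    q=((proj(c,G+.197*d)[0]-o+.5)*5); print(n,q.round()); cv2.circle(a,tuple(map(int,q)),6,(0,255,0),1)
    h[:,400*k:400*k+400]=a
cv2.imwrite("pics/g.png",h[:,:,::-1])
E
```

```text
T [0.62369116 0.14385145 0.12352069] d [0.82451268 0.35838735 0.43787825] q [ 0.02  0.18 -0.51  0.47  0.17  2.79] gap 0.010564259855397004 F [-0.47691765  0.43348418 -1.46578394]
G tiers [-0.06188004 -0.0198941   0.15049172] tip tiers(197) [0.11171937 0.01519306 0.23675373] dt [0.8812153  0.17810738 0.43787825]
final [0.61155276 0.13847175 0.15080663] tool shift [ 0.0001 -0.     -0.0003]
pre [0.47963073 0.08112978 0.08074611] tool shift [ 1.0e-04  1.6e-01 -3.0e-04]
top [226. 152.]
side [161. 265.]
```

View pics/g.png

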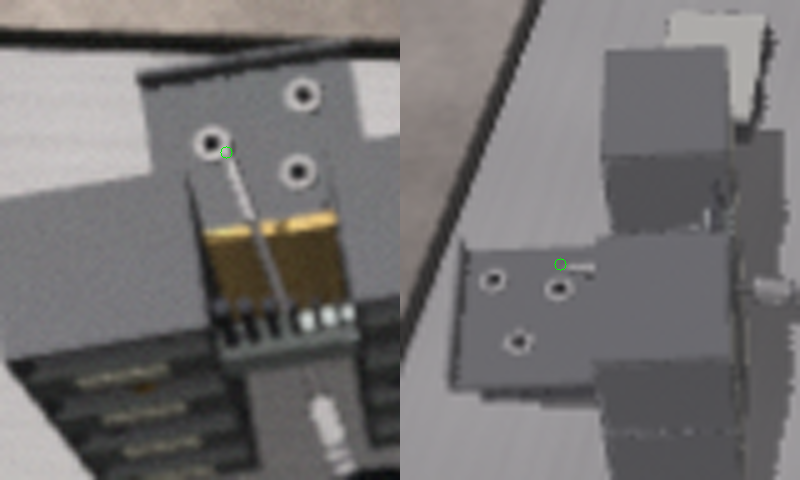

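The tip is over the ledge at (228,155) in the top crop, against (226,152) predicted. The shaft passes under the rack and above the board edge, and the wrist force is about the scribe's weight. I'm handing in.

```bash
python3 -c "
from h import *
s=env.get_state();print(s['clock'],s['wrist_force'],abs(s['qvel']).max());print(env.hand_in())"
```

```text
17.075 [-0.18119905 -0.51839251 -0.76334363] 0.0021897671347403803
the job is handed in; nothing more can be done
None
```

I took the scribe from its cradle and dipped its tip in the dark pot. I then slid it at 26° tip-up under the rack and over the back board, and handed the job in at 17 s with the scribe still held. No verdict came back.

**Final pose:** in the tiers' frame the estimated tip is at (0.112, 0.015, 0.237) m and the grip centre at (-0.062, -0.020, 0.150) m. These are inside the limits given.

**Last checks:**
- Wrist force was about 1 N, roughly the scribe's weight, so there is no sign of contact with the tiers.
- The arm was still, and the last pictures agree with the computed tip position to a few mm.
- The dip was about 12 to 15 mm below the rim for over a second. The pot was upright and in place in the last picture I viewed of it, just before insertion.

**What disagreed:**
- **Grasp point:** the real pads sit about 30 mm behind the reported TCP. The first grasp therefore closed on air above the scribe. I opened, went 29 mm deeper and gripped it, then used that offset for every later move.
- **Finger gap:** it read 10.6 mm on a 12 mm bar.
- **Tip position:** the tip showed about 3 mm short of the computed position along the scribe.
- **Skew:** I held the scribe about 0.2 rad off the gap's centreline to keep joint 6 inside its range.

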